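# Give the key cutter a shot of lubricant behind its chip guard

## Task

The brass padlock stands in the way of the key duplicator's bottom-hinged clear guard: first stand it upright on the square rubber mat and let go of it. Then pull the guard fully down, press the cap of the lubricant canister (the narrow one with the spout) all the way down and let it spring back, and push the guard fully shut again. Do not press the wide plain cap of the other canister, and leave the brass lock cylinder, the key gauge, the key tag and the tin of key blanks where they are, and never let the padlock fall over.

Things in the scene. Friction and masses are not known exactly. Their poses are not given: they have to be found in the camera images.
- machine: Fixed cast-iron key duplicator, 310 mm deep, 280 wide. Origin on the counter under the middle of the guard's hinge line (its front edge); x points into the machine, y along the hinge line, z up. Bed top 35 mm high. Cheeks beside the guard at y = +-107 mm, 110 high, 100 deep. From x = 110 mm back: cutter, jaw with knurled knob (128 high), motor head (125 high).
- guard_hinge (a point): Middle of the guard's hinge axis, 20 mm above the counter, on the front edge of the machine; the axis runs along the machine's y.
- guard (a joint): Angle (rad) of the clear guard: 0 shut, 1.1 fully down to the machine's front (-x). May start slightly ajar. Stiff hinge: stays where left, 2-4 N at the bar move it. L-shaped, 190 mm wide: shut, a 4 mm pane stands 105 mm up from the hinge and a 4 mm hood reaches from its top edge 98 mm back over both canister caps (hood top 127 mm above the counter).
- guard_bar (a point): Middle of the guard's steel pull bar: round, 10 mm thick, 130 long along the machine's y, on two 8 mm end posts, 40 mm above the hood's front edge. Turns with the guard: shut, it is 12 mm in front of (machine -x) and 145 mm above the hinge axis. Can be pinched from above at any angle; free on both sides between the posts.
- lube_cap (a joint): Depression of the lubricant canister's sprung nozzle cap in m: 0 up, 0.008 fully down (about 5.5 N), springs back.
- lube_top (a point): Centre of the top of the lubricant nozzle cap, 105 mm above the counter when up. Cap: white, round, 24 mm across, 16 tall, with a 6 mm spout sticking out 22 mm sideways to the cutter (machine +x). Its fixed metal canister, 38 mm across, stands in the bed about 50 mm behind the hinge line, 45 mm left or right of the middle; which side varies.
- clean_cap (a joint): Depression of the other canister's sprung cap in m: 0 up; not to be pressed.
- clean_top (a point): Centre of the top face of the other canister's cap: a plain white disc 40 mm across and 10 tall without spout, at the same height, on the other side of the middle.
- padlock: Loose brass long-shackle padlock, about 0.35 kg, standing in the guard's swing. Origin at the centre of its underside. Body 30 mm along its x, 60 along y, 55 tall; 10 mm round steel shackle in its y-z plane, legs at y = +-21 mm, top bar straight over 26 mm along y, its centre line 115 mm above the origin (overall height 120).
- mat: Square black rubber mat on the counter, 130 x 130 mm, 4 mm thick, fixed, left or right of the guard's swing. Origin at the centre of its underside, x and y along its sides.
- plug: Brass lock cylinder standing on the counter, 38 mm across, 38 tall; bystander. Origin at the centre of its underside.
- gauge: Green anodized key gauge lying flat, 30 x 90 x 5 mm (90 along its y); bystander. Origin at the centre of its underside.
- tag: Chunky orange plastic key tag lying flat in front of the padlock, 34 x 56 x 8 mm (56 along its y); bystander. Origin at the centre of its underside.
- tin: Round steel tin of key blanks standing on the counter beside the mat, 52 mm across, 75 tall with blanks sticking out to 103; bystander. Origin at the centre of its underside.
Things that resemble listed ones, but are neither listed nor needed, are in the scene too. What is shaped like the padlock but orange is not meant.

How it is judged:
By the outcome, as a careful person would: the job done as asked, in the order asked, and still so for the second after the job is handed in, with the robot touching nothing.
It also fails if it takes over 72 s, if anything falls off the work surface, if the arm or the gripper's body presses on something with over 40 N, if the wrist force passes 120 N, or if a joint passes its speed limit or range.

## Robot

A 6-joint arm with a two-finger parallel gripper is mounted at the origin on the work surface. World frame = base frame: x ahead of the robot, y to its left, z up, the work surface at z = 0. Lengths are in m, angles in rad, forces in N, time in s.
With the tool pointing down it reaches from about 0.3 to 0.775 m from the base axis. Payload 14.6 kg.
Tool frame: the origin (TCP) lies on the mounting face of the last link; the fingertips stand 199 mm ahead of it and the grasp point (between the pads) lies 180 mm ahead of it; z points along the fingers, y is the direction in which the jaws open and shut (so a half turn about z gives the same grasp; the last joint's range is limited). The gripper opens to 94 mm and grips with 3 to 60 N. Pads are 16 mm wide; open, the fingers measure 119 mm over their backs; the gripper's body (75 mm by 177 mm) begins 78 mm behind the grasp point.
Start: joints at [-1.346, 0.3, 1.521, -0, 1.321, -0.067], TCP at [0.158, -0.527, 0.405] pointing down, gripper open.
Joint ranges: [-3.03, 3.03], [-0.79, 2.21], [0.23, 2.52], [-1.04, 4.18], [0, 3.07], [-2.55, 2.55]. Speed limits (rad/s): [2.22, 2.22, 2.57, 3.14, 3.14, 3.14].

## Interface

Orientations are given as [roll, pitch, yaw] about the fixed x, y, z axes, in that order (R = Rz(yaw) Ry(pitch) Rx(roll)).
In Python, from station import sensors, vision, job gives the robot as it stands. The module is installed in compiled form; this text tells all that it offers.
- The arm moves only by the tool arm_command, never from a script. Its argument "plan" is one flat list of numbers, 5 for each row, row after row: the closure, from -1 (fully open) to 1 (shut), so that 0 is half open, then the shift along the world's x, y, z scaled (see below), then the turn about the world's z scaled (see below). A call has 1 to 20 rows; each row is the pose to reach, as a shift and turn from the pose commanded when the call began; what a row does not reach only later rows make up. The controller multiplies each number of a shift by 400 mm and each number of a turn by 120 degrees. A row lasts 1/10 s, in which the tool goes at most 50 mm and 8.59 degrees, less where a joint would pass 70% of its speed; a pose out of reach is approached as far as the arm can. A call with a number of a shift or a turn outside -1 to 1 is refused whole. A call with a gripper value outside its range is refused whole. The fingers move at their own pace and stop on an object; "newtons" is the grip in N (left out, the last holds). Time passes only in rows, so rows that repeat a pose let the fingers close. It gives the time, the measured TCP pose, the force and the opening at its end, in the units of the state.
- sensors.get_obs(): the state, without advancing time (a new reading comes with each control period).
- vision.camera(name): name is "scene" or "top" or "wrist"; returns the picture (420x560x3 uint8, blue, green, red); there is no depth.
- vision.camera_params(name): a dict with "intrinsics" (3x3 intrinsics, pixels), "rvec" (rotation vector, rad) and "tvec" (3), from world to camera coordinates, as OpenCV has them. Camera axes: x right, y down, z forward; pixel columns grow to the right and rows downward; lengths in m; the calibration is good to about 2 mm. A picture is of the moment at which its call begins: read the wrist's pose just before it. camera_params takes no time and is no camera call; for the wrist camera it gives the pose at the moment of the call.
- job.hand_in(): hands the job in, once; it reports no verdict.
Trained networks look in the newest picture that a camera, given by its name, has taken for a name from the list of things; names that differ only in an ending like _2 or _b are one class to them, and where a whole thing is asked for, a point or a joint stands for the part that bears it (a point fixed in the world has none). Each returns a list of dicts, best first, with "confidence" (0 to 1); they miss things now and then, are a little off and sometimes report something else, mostly with a low value. They report only what shows in the picture. A call takes as long as a camera call. They do not tell look-alikes from the thing itself.
- vision.search_frame(name, camera): "at" ([row, column] in pixels, amid what is visible of it).
- vision.silhouettes(name, camera): "mask" (420x560 bool, what is visible of it) and "at" ([row, column] in pixels, amid what is visible of it).
- vision.pinpoint(name, camera): "at" ([row, column] in pixels: a listed point, or the origin of a listed thing).
The state is a dict: "time_s": time; "qpos": joint angles; "joint_vel": joint speeds; "tau": joint torques, N m; "ee_pos": TCP position; "eef_rot": TCP orientation; "force": force on the tool from outside, world axes, zero at the start; "moment": the same for the moment, N m; "grip_width": finger opening in m.
Only numpy, scipy, OpenCV 4.12 (cv2) and the standard library are available. Lean on these libraries where they do the work, as an engineer would, in place of code of your own. Each camera call takes 0.05 s, during which the arm holds its last target.

## Working session

There is one attempt and no reset: what is moved stays moved. The work goes in short steps, Python scripts to look and compute and a tool call to move; the robot and the scene stay as the last step left them, time stands still between calls to the robot, and variables do not carry over. Pictures are saved under pics/ and viewed, and the job is handed in when it is done.

Besides the shell and the picture viewer there is one more tool, called after "Call:" as name(argument=value, ...), one argument or row to a line, values as JSON. arm_command: Moves the arm, as the interface text tells. Its arguments: {"type":"object","properties":{"plan":{"type":"array"},"newtons":{"type":"number"}},"required":["plan"]}

```bash
mkdir -p pics; cat > h.py <<'E'
import numpy as np, cv2
from station import sensors, vision, job
def P(c):
    p=vision.camera_params(c); K=np.array(p["intrinsics"],float); R=cv2.Rodrigues(np.array(p["rvec"],float))[0]; t=np.array(p["tvec"],float).ravel(); return K,R,t
def ray(c,rc):
    K,R,t=P(c); d=R.T@np.linalg.solve(K,[rc[1],rc[0],1]); return -R.T@t,d
def atz(c,rc,z):
    o,d=ray(c,rc); return o+d*(z-o[2])/d[2]
def proj(c,X):
    K,R,t=P(c); x=K@(R@np.array(X,float)+t); return x[1]/x[2],x[0]/x[2]
def tri(obs):
    A=np.zeros((3,3));b=np.zeros(3)
    for c,rc in obs:
        o,d=ray(c,rc); d=d/np.linalg.norm(d); M=np.eye(3)-np.outer(d,d);A+=M;b+=M@o
    return np.linalg.solve(A,b)
E
python3 - <<'E'
from h import *
for c in("scene","top"):
    cv2.imwrite(f"pics/{c}0.png",vision.camera(c))
    for n in["machine","guard_hinge","guard_bar","lube_top","clean_top","padlock","mat","plug","gauge","tag","tin"]:
        r=vision.pinpoint(n,c)
        print(c,n,[(np.round(q["at"]).tolist(),round(q["confidence"],2)) for q in r[:3]])
    K,R,t=P(c);print(c,-R.T@t)
o=sensors.get_obs();print(o["time_s"],o["ee_pos"],o["eef_rot"],o["grip_width"])
E
```

```text
scene machine [([277.0, 238.0], 0.89)]
scene guard_hinge []
scene guard_bar [([217.0, 228.0], 0.73)]
scene lube_top []
scene clean_top []
scene padlock [([202.0, 296.0], 0.75), ([245.0, 252.0], 0.68)]
scene mat [([257.0, 136.0], 0.97)]
scene plug [([229.0, 341.0], 0.82)]
scene gauge [([263.0, 350.0], 0.75)]
scene tag [([219.0, 246.0], 0.38)]
scene tin [([213.0, 141.0], 0.87)]
scene [ 1.07926316 -0.07164009  0.74829037]
top machine [([178.0, 344.0], 0.92)]
top guard_hinge [([178.0, 343.0], 0.68)]
top guard_bar [([172.0, 352.0], 0.57)]
top lube_top [([227.0, 437.0], 0.17)]
top clean_top [([212.0, 322.0], 0.28)]
top padlock [([214.0, 325.0], 0.86), ([255.0, 265.0], 0.74), ([172.0, 352.0], 0.41)]
top mat [([226.0, 437.0], 0.86), ([213.0, 235.0], 0.6)]
top plug [([213.0, 238.0], 0.52)]
top gauge [([176.0, 236.0], 0.72)]
top tag [([250.0, 320.0], 0.91)]
top tin [([281.0, 429.0], 0.68)]
top [0.42162665 0.03000196 1.01816377]
1.2 [ 0.1581924  -0.52675005  0.40466098] [3.14156234e+00 8.61001275e-06 2.91763515e-01] 0.09381479808832087
```

View pics/scene0.png

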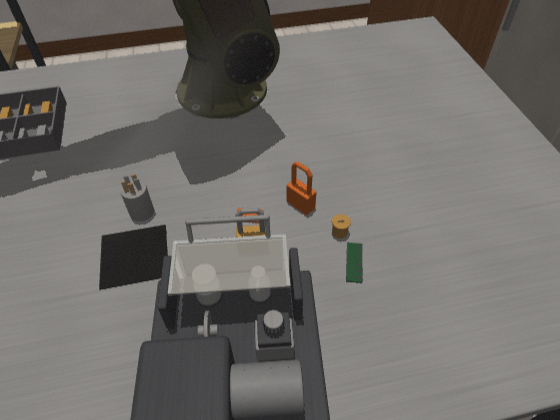

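View pics/top0.png

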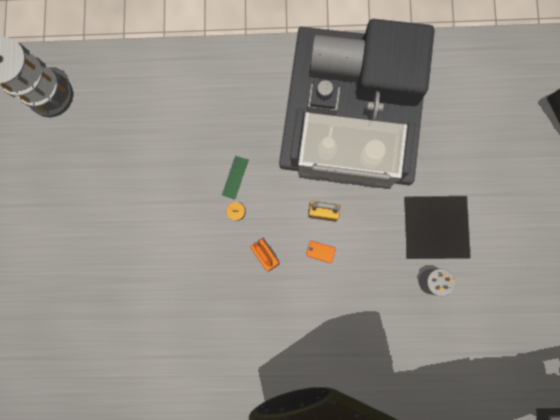

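The top view shows the brass padlock at about (324,210), the mat at (437,227) and the lube canister with spout at (328,145). The wide cap is at (374,150). The orange lookalike padlock is at (265,254), the tag at (321,251) and the tin at (441,282).

```bash
python3 - <<'E'
from h import *
for c in("top","scene"):
    im=vision.camera(c)
    r0,r1,c0,c1=(10,300,220,480) if c=="top" else (150,340,80,380)
    cv2.imwrite(f"pics/{c}1.png",cv2.resize(im[r0:r1,c0:c1],None,fx=2.05 if c=="top" else 2.6,fy=2.05 if c=="top" else 2.6,interpolation=cv2.INTER_CUBIC))
def box(n,c,z,k=0):
    vision.camera(c)
    for q in vision.silhouettes(n,c)[:3]:
        m=q["mask"].astype(np.uint8); pts=cv2.findContours(m,cv2.RETR_EXTERNAL,cv2.CHAIN_APPROX_NONE)[0]
        pts=max(pts,key=len)[:,0]
        w=np.array([atz(c,(p[1],p[0]),z)[:2] for p in pts],np.float32)
        (cx,cy),(a,b),th=cv2.minAreaRect(w)
        print(c,n,round(q["confidence"],2),np.round(q["at"]),"ctr",round(cx,4),round(cy,4),"sz",round(a,3),round(b,3),"ang",round(th,1))
box("mat","top",.004);box("tag","top",.008);box("gauge","top",.005);box("plug","top",.038);box("tin","top",.075);box("padlock","top",.055);box("machine","top",.1);box("guard","top",.127);box("guard_bar","top",.165)
for c in("top","scene"):
    vision.camera(c)
    for n in["machine","guard_hinge","guard_bar","lube_top","clean_top","padlock","mat"]:
        z=dict(machine=0,guard_hinge=.02,guard_bar=.165,lube_top=.105,clean_top=.105,padlock=0,mat=0)[n]
        for q in vision.pinpoint(n,c)[:3]: print(c,n,round(q["confidence"],2),np.round(q["at"]),np.round(atz(c,q["at"],z),4))
E
```

```text
top mat 0.93 [228. 439.] ctr 0.511 -0.2465 sz 0.129 0.129 ang 89.3
top mat 0.7 [282. 434.] ctr 0.399 -0.2383 sz 0.073 0.05 ang 88.8
top tag 0.76 [250. 320.] ctr 0.4655 -0.0048 sz 0.055 0.035 ang 72.1
top gauge 0.61 [176. 236.] ctr 0.6274 0.1709 sz 0.033 0.09 ang 72.4
top plug 0.63 [208. 234.] ctr 0.5494 0.1666 sz 0.037 0.037 ang 89.5
top tin 0.63 [282. 434.] ctr 0.4003 -0.2213 sz 0.068 0.05 ang 83.6
top padlock 0.65 [256. 264.] ctr 0.4583 0.1067 sz 0.063 0.034 ang 34.6
top padlock 0.56 [212. 323.] ctr 0.543 -0.0135 sz 0.06 0.036 ang 80.9
top machine 0.56 [100. 359.] ctr 0.7561 -0.0824 sz 0.268 0.337 ang 80.8
top guard 0.74 [151. 350.] ctr 0.6493 -0.0662 sz 0.193 0.121 ang 80.4
top guard 0.25 [281. 436.] ctr 0.4009 -0.2066 sz 0.059 0.046 ang 89.0
top guard_bar 0.67 [152. 354.] ctr 0.6395 -0.0614 sz 0.182 0.114 ang 80.9
top machine 0.79 [177. 343.] [ 0.6204 -0.0589  0.    ]
top machine 0.45 [282. 429.] [ 0.3987 -0.2257  0.    ]
top guard_hinge 0.88 [176. 346.] [ 0.6186 -0.0631  0.02  ]
top guard_bar 0.87 [172. 353.] [ 0.5974 -0.0613  0.165 ]
top guard_bar 0.24 [178. 343.] [ 0.5862 -0.0432  0.165 ]
top padlock 0.74 [212. 324.] [ 0.5483 -0.0169  0.    ]
top padlock 0.56 [258. 265.] [0.4542 0.1097 0.    ]
top padlock 0.33 [251. 319.] [ 0.4663 -0.0033  0.    ]
top mat 0.67 [229. 438.] [ 0.5068 -0.2508  0.    ]
top mat 0.3 [251. 319.] [ 0.4653 -0.0023  0.    ]
scene machine 0.94 [274. 237.] [ 0.6008 -0.0553  0.    ]
scene guard_bar 0.83 [217. 228.] [ 0.5931 -0.0561  0.165 ]
scene clean_top 0.33 [246. 254.] [ 0.6189 -0.0208  0.105 ]
scene padlock 0.86 [247. 252.] [ 0.5441 -0.0154  0.    ]
scene padlock 0.75 [204. 294.] [0.452  0.0941 0.    ]
scene padlock 0.2 [219. 227.] [ 0.4614 -0.0545  0.    ]
scene mat 0.75 [256. 135.] [ 0.5136 -0.2458  0.    ]
```

```bash
ls pics
```

```text
scene0.png
scene1.png
top0.png
top1.png
```

View pics/top1.png

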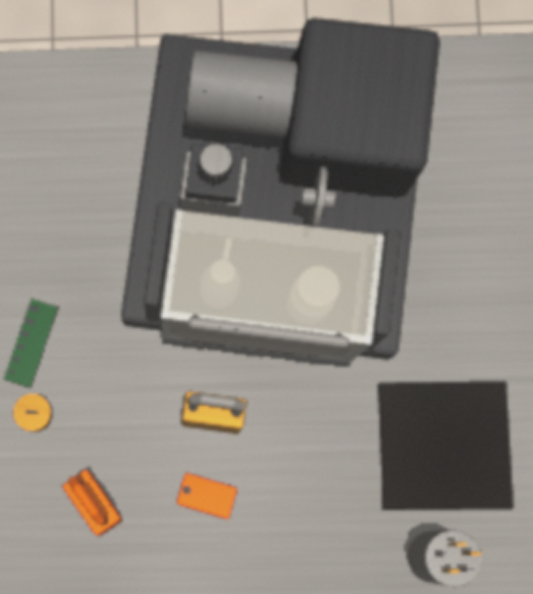

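View pics/scene1.png

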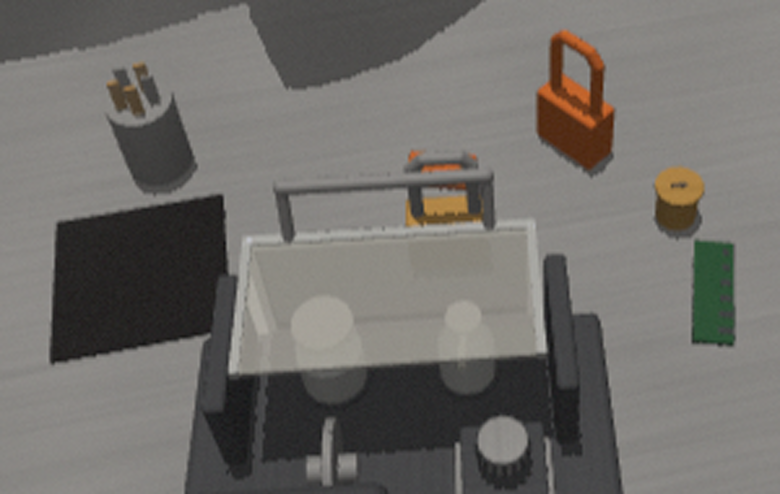

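```bash
python3 - <<'E'
from h import *
T=lambda x,y:(y/2.05+10,x/2.05+220)
S=lambda x,y:(y/2.6+150,x/2.6+80)
# machine bed front corners z=.035
for n,p,z in[("FL bed",(123,322),.035),("FR bed",(396,357),.035),("shL",(193,398),.117),("shR",(245,404),.117),("bodyL",(183,422),.055),("bodyR",(242,431),.055),("barL",(190,321),.168),("barR",(348,343),.168),("lube",(223,272),.105),("clean",(319,287),.105),("hoodBL",(177,211),.127),("hoodBR",(383,236),.127)]:
    print(n,np.round(atz("top",T(*p),z),4))
for n,t,s in[("barL",(190,321),(278,187)),("barR",(348,343),(491,178)),("shL",(193,398),(476,158)),("shR",(245,404),(411,158)),("lube",(223,272),(463,317)),("clean",(319,287),(322,322)),("hoodBL",(177,211),(546,353)),("hoodBR",(383,236),(231,374))]:
    if n=="barL": s=(491,178)
    if n=="barR": s=(278,187)
    X=tri([("top",T(*t)),("scene",S(*s))]); print(n,np.round(X,4))
E
```

```text
FL bed [0.6386 0.0733 0.035 ]
FR bed [ 0.5955 -0.1961  0.035 ]
shL [0.5482 0.0073 0.117 ]
shR [ 0.5415 -0.0395  0.117 ]
bodyL [0.5337 0.0161 0.055 ]
bodyR [ 0.5236 -0.0405  0.055 ]
barL [0.6084 0.0093 0.168 ]
barR [ 0.5853 -0.1254  0.168 ]
lube [ 0.6681 -0.0243  0.105 ]
clean [ 0.651  -0.1127  0.105 ]
hoodBL [0.7211 0.0174 0.127 ]
hoodBR [ 0.6913 -0.1692  0.127 ]
barL [0.6098 0.0092 0.162 ]
barR [ 0.5863 -0.1249  0.163 ]
shL [0.5492 0.0084 0.1116]
shR [ 0.542  -0.0373  0.1159]
lube [ 0.6691 -0.0239  0.1017]
clean [ 0.652  -0.1124  0.1015]
hoodBL [0.7213 0.0179 0.1269]
hoodBR [ 0.6916 -0.1682  0.1259]
```

Call:
arm_command(
  plan=[0.15, 0.9, 1, 0, 0.54, 0.15, 0.9, 1, 0, 0.54, 0.15, 0.9, 1, 0, 0.54, 0.15, 0.9, 1, 0, 0.54, 0.15, 0.9, 1, 0, 0.54, 0.15, 0.9, 1, 0, 0.54, 0.15, 0.9, 1, 0, 0.54, 0.15, 0.9, 1, 0, 0.54, 0.15, 0.9, 1, 0, 0.54, 0.15, 0.9, 1, 0, 0.54, 0.15, 0.9, 1, 0, 0.54, 0.15, 0.9, 1, 0, 0.54, 0.15, 0.9, 1, 0, 0.54],
  newtons=25,
)

```text
time_s: 4.3
ee_pos: [0.5184, -0.1263, 0.4044]
eef_rot: [-3.141, 0.0, 1.424]
force: [0.1, -0.4, -0.2]
grip_width: 0.0402
```

```bash
python3 - <<'E'
from h import *
cv2.imwrite("pics/w1.png",vision.camera("wrist"))
for n,z in(("padlock",0),("guard_bar",.165),("mat",0)):
    for q in vision.pinpoint(n,"wrist")[:2]: print(n,round(q["confidence"],2),np.round(q["at"]),np.round(atz("wrist",q["at"],z),4))
E
```

```text
padlock 0.42 [ 88. 207.] [ 0.4608 -0.0102  0.    ]
guard_bar 0.9 [109. 386.] [ 0.596  -0.0594  0.165 ]
mat 0.86 [288. 284.] [ 0.5081 -0.2533  0.    ]
```

View pics/w1.png

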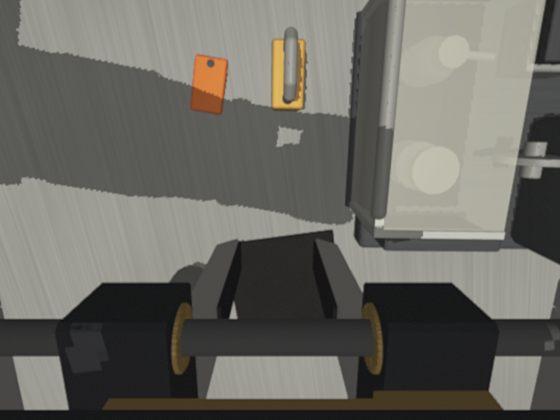

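The wrist view shows the padlock shackle as a near-vertical bar at about col 290, rows 28–100, so it is well aligned with the jaws. The guard bar is at col 386.

```bash
python3 - <<'E'
from h import *
for rc in((32,291),(65,291),(98,289)): print(np.round(atz("wrist",rc,.118),4))
for rc in((75,273),(75,304),(40,273),(108,274)): print(np.round(atz("wrist",rc,.055),4))
E
```

```text
[0.5479 0.0026 0.118 ]
[ 0.5448 -0.019   0.118 ]
[ 0.5402 -0.0413  0.118 ]
[ 0.5315 -0.0156  0.055 ]
[ 0.5592 -0.0198  0.055 ]
[0.5359 0.013  0.055 ]
[ 0.5281 -0.044   0.055 ]
```

Call:
arm_command(
  plan=[0.15, 0.067, 0.272, 0, 0, 0.15, 0.067, 0.272, 0, 0, 0.15, 0.067, 0.272, 0, 0, 0.15, 0.067, 0.272, 0, 0, 0.15, 0.067, 0.272, -0.1, 0, 0.15, 0.067, 0.272, -0.2, 0, 0.15, 0.067, 0.272, -0.25, 0, 0.15, 0.067, 0.272, -0.27, 0, 0.15, 0.067, 0.272, -0.27, 0, 0.15, 0.067, 0.272, -0.27, 0],
)

```text
time_s: 5.5
ee_pos: [0.5452, -0.0187, 0.298]
eef_rot: [3.14, 0.0, 1.422]
force: [-0.5, -0.5, 0.8]
grip_width: 0.0398
```

```bash
python3 - <<'E'
from h import *
a=vision.camera("wrist");b=vision.camera("scene")[150:300,170:370]
cv2.imwrite("pics/w2.png",a);cv2.imwrite("pics/s2.png",cv2.resize(b,None,fx=4,fy=4,interpolation=cv2.INTER_CUBIC))
E
```

```text
(no output)
```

View pics/w2.png

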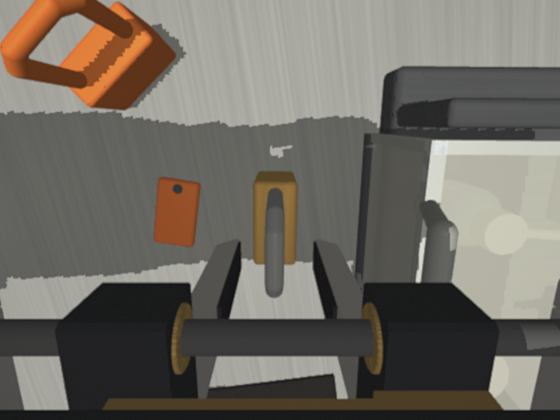

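View pics/s2.png

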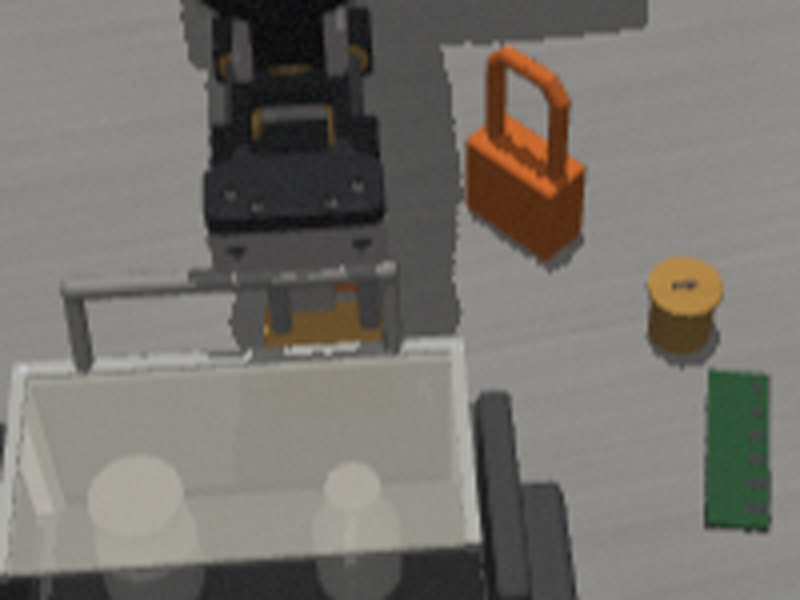

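The shackle bar (col 275) is centred between the jaws (237–320). Next I close on it.

Call:
arm_command(
  plan=[1, 0, 0, 0, 0, 1, 0, 0, 0, 0, 1, 0, 0, 0, 0, 1, 0, 0, 0, 0, 1, 0, 0, 0, 0, 1, 0, 0, 0, 0, 1, 0, 0, 0.02, 0, 1, 0, 0, 0.04, 0],
  newtons=35,
)

```text
time_s: 6.4
ee_pos: [0.545, -0.0179, 0.3129]
eef_rot: [-3.141, 0.0, 1.423]
force: [0.1, 0.4, -4.4]
grip_width: 0.0092
```

Call:
arm_command(
  plan=[1, -0.02, 0, 0.06, 0, 1, -0.06, 0, 0.12, 0, 1, -0.0625, -0.05, 0.12, 0, 1, -0.0625, -0.12, 0.12, 0, 1, -0.0625, -0.2, 0.12, 0, 1, -0.0625, -0.28, 0.12, 0, 1, -0.0625, -0.36, 0.12, 0, 1, -0.0625, -0.44, 0.12, 0, 1, -0.0625, -0.5, 0.12, 0, 1, -0.0625, -0.54, 0.12, 0, 1, -0.0625, -0.565, 0.12, 0, 1, -0.0625, -0.573, 0.12, 0, 1, -0.0625, -0.573, 0.08, 0, 1, -0.0625, -0.573, 0.04, 0, 1, -0.0625, -0.573, 0.01, 0, 1, -0.0625, -0.573, 0, 0, 1, -0.0625, -0.573, 0, 0],
)

```text
time_s: 8.1
ee_pos: [0.5201, -0.2468, 0.3124]
eef_rot: [-3.141, -0.0, 1.423]
force: [-0.2, 0.1, -3.9]
grip_width: 0.009
```

```bash
python3 - <<'E'
from h import *
a=vision.camera("wrist");b=vision.camera("scene")[150:300,70:270]
cv2.imwrite("pics/w3.png",a);cv2.imwrite("pics/s3.png",cv2.resize(b,None,fx=4,fy=4,interpolation=cv2.INTER_CUBIC))
E
```

```text
(no output)
```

View pics/w3.png

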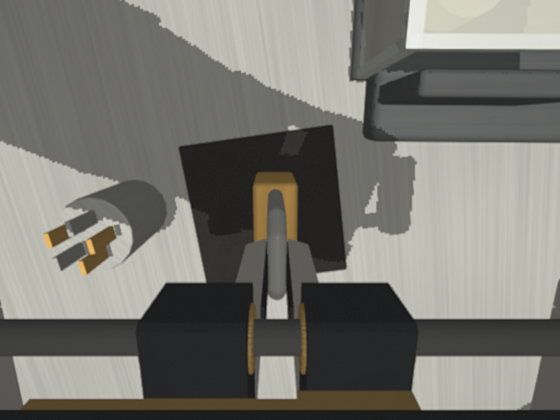

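View pics/s3.png

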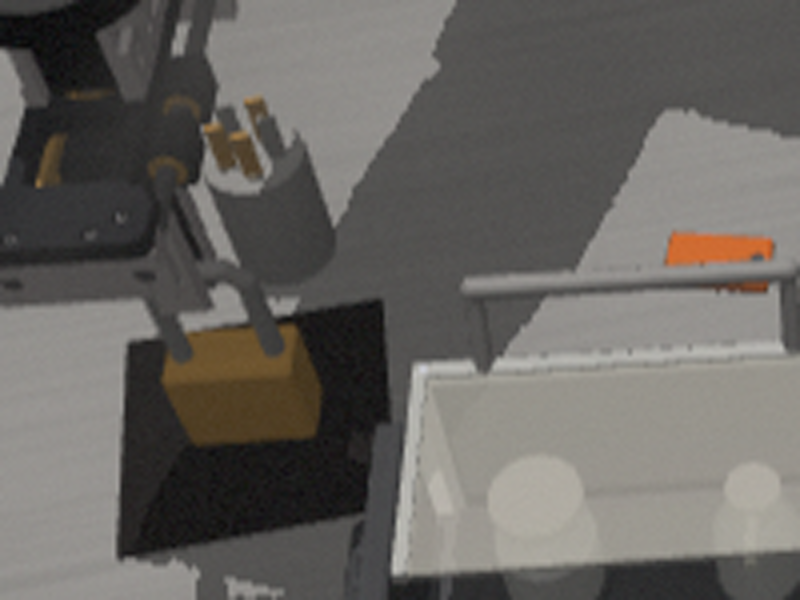

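The padlock hangs upright over the middle of the mat, about 10 mm up and clear of the tin. Next I lower it.

Call:
arm_command(
  plan=[1, 0, 0, -0.01, 0, 1, 0, 0, -0.018, 0, 1, 0, 0, -0.023, 0, 1, 0, 0, -0.026, 0, 1, 0, 0, -0.026, 0],
)

```text
time_s: 8.7
ee_pos: [0.52, -0.2472, 0.3021]
eef_rot: [-3.141, -0.0, 1.423]
force: [-0.0, -0.2, -3.9]
grip_width: 0.009
```

Call:
arm_command(
  plan=[1, 0, 0, -0.003, 0, 1, 0, 0, -0.005, 0, 1, 0, 0, -0.005, 0],
)

```text
time_s: 9.0
ee_pos: [0.5202, -0.2472, 0.301]
eef_rot: [3.14, 0.001, 1.423]
force: [-1.1, -0.1, 3.7]
grip_width: 0.0085
```

Force has flipped to +3.7 N, so it is standing on the mat. Next I release and rise.

Call:
arm_command(
  plan=[0.6, 0, 0, -0.003, 0, 0.4, 0, 0, -0.003, 0, 0.2, 0, 0, -0.003, 0, 0.15, 0, 0, -0.003, 0, 0.15, 0, 0, 0.02, 0, 0.15, 0, 0, 0.08, 0, 0.15, 0, 0, 0.16, 0, 0.15, 0, 0, 0.26, 0, 0.15, 0, 0, 0.26, 0],
)

```text
time_s: 9.9
ee_pos: [0.5201, -0.2471, 0.4104]
eef_rot: [3.133, 0.003, 1.423]
force: [0.3, -0.3, -0.5]
grip_width: 0.0398
```

```bash
python3 - <<'E'
from h import *
a=vision.camera("wrist");b=vision.camera("scene")[150:300,70:270]
cv2.imwrite("pics/w4.png",a);cv2.imwrite("pics/s4.png",cv2.resize(b,None,fx=4,fy=4,interpolation=cv2.INTER_CUBIC))
E
```

```text
(no output)
```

View pics/w4.png

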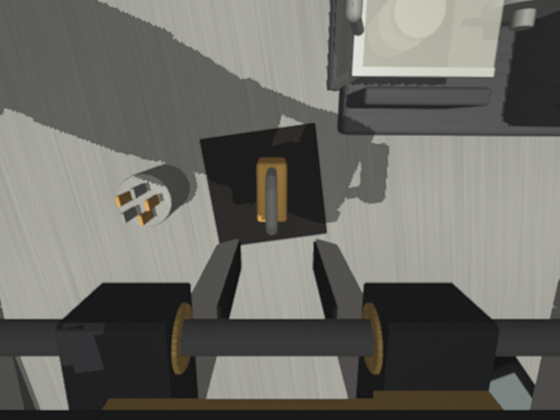

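View pics/s4.png

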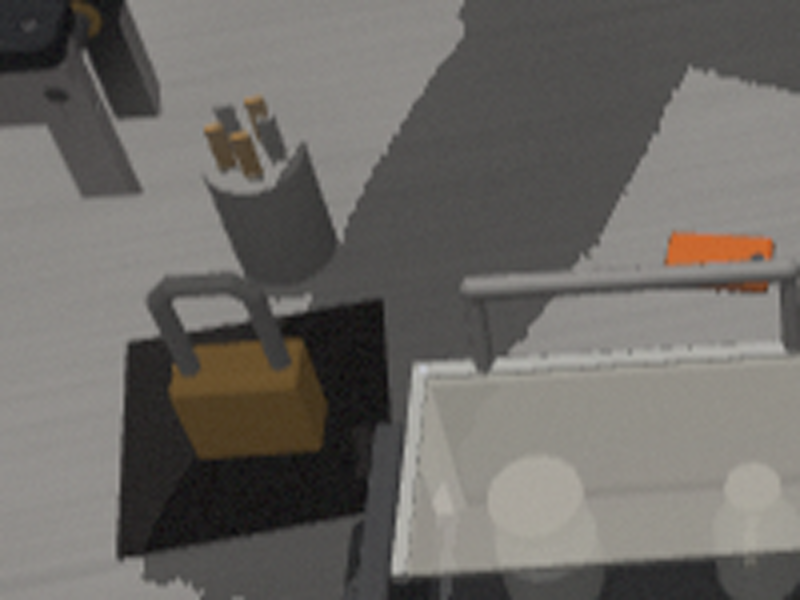

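The padlock stands upright and free on the mat. Next I move over the guard bar.

Call:
arm_command(
  plan=[0.15, 0.192, 0.47, 0, -0.007, 0.15, 0.192, 0.47, 0, -0.007, 0.15, 0.192, 0.47, 0, -0.007, 0.15, 0.192, 0.47, 0, -0.007, 0.15, 0.192, 0.47, 0, -0.007, 0.15, 0.192, 0.47, 0, -0.007, 0.15, 0.192, 0.47, -0.05, -0.007, 0.15, 0.192, 0.47, -0.05, -0.007],
)

```text
time_s: 10.8
ee_pos: [0.5962, -0.0605, 0.3816]
eef_rot: [-3.137, 0.0, 1.407]
force: [-0.4, -0.0, -0.1]
grip_width: 0.0401
```

```bash
python3 - <<'E'
from h import *
a=vision.camera("wrist");b=vision.camera("scene")[150:300,170:370]
cv2.imwrite("pics/w5.png",a);cv2.imwrite("pics/s5.png",cv2.resize(b,None,fx=4,fy=4,interpolation=cv2.INTER_CUBIC))
E
```

```text
(no output)
```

View pics/w5.png

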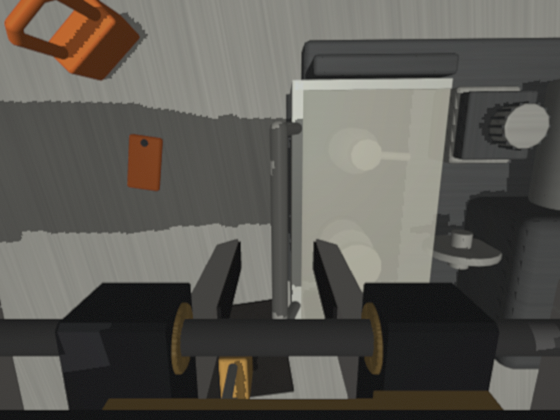

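View pics/s5.png

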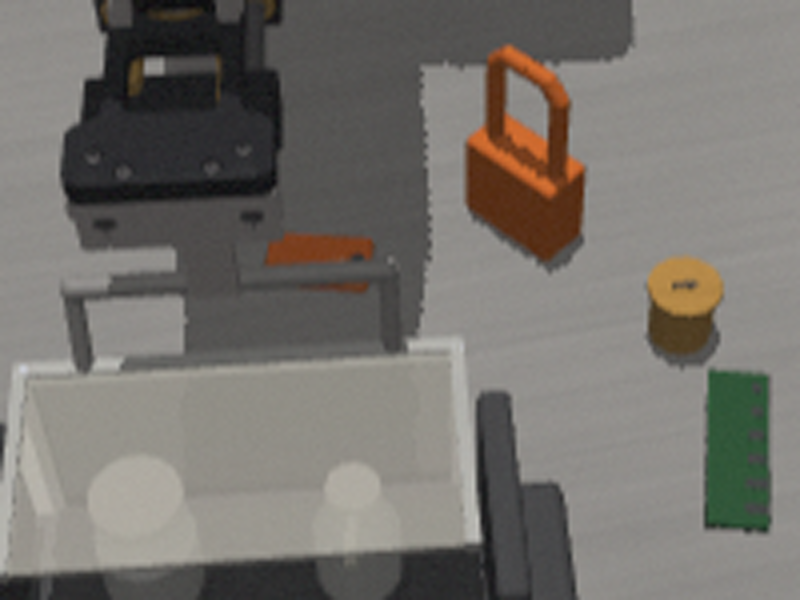

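The bar (col 281) is centred between the jaws. Next I go down and pinch it.

Call:
arm_command(
  plan=[0.15, 0, 0, -0.04, 0, 0.15, 0, 0, -0.062, 0, 0.15, 0, 0, -0.062, 0, 1, 0, 0, -0.062, 0, 1, 0, 0, -0.062, 0, 1, 0, 0, -0.062, 0, 1, 0, 0, -0.062, 0, 1, 0, 0, -0.062, 0],
  newtons=15,
)

```text
time_s: 11.7
ee_pos: [0.5968, -0.0591, 0.3598]
eef_rot: [3.141, 0.0, 1.408]
force: [-0.5, 0.1, 2.3]
grip_width: 0.0093
```

```bash
python3 - <<'E'
import numpy as np
from station import sensors
p=sensors.get_obs()["ee_pos"];print(p)
ex=np.array([.9866,-.163]);h=np.array([.612,-.060])
xm0=(np.array(p[:2])-h)@ex; print("xm",xm0)
r=np.hypot(12,145); a0=np.arctan2(12,145)
for th in np.linspace(0,1.12,15):
    x=-r*np.sin(a0+th); z=r*np.cos(a0+th)
    d=(x+12)/1000*ex
    print(round(th,2),np.round(np.array([d[0],d[1],(z-145)/1000])/.4,3))
E
```

```text
[ 0.59682882 -0.0591264   0.35977315]
xm -0.015110286650020645
0.0 [-0.  0.  0.]
0.08 [-0.028  0.005 -0.004]
0.16 [-0.057  0.009 -0.009]
0.24 [-0.084  0.014 -0.018]
0.32 [-0.111  0.018 -0.028]
0.4 [-0.137  0.023 -0.04 ]
0.48 [-0.162  0.027 -0.055]
0.56 [-0.185  0.031 -0.071]
0.64 [-0.208  0.034 -0.09 ]
0.72 [-0.228  0.038 -0.11 ]
0.8 [-0.248  0.041 -0.131]
0.88 [-0.265  0.044 -0.155]
0.96 [-0.28   0.046 -0.179]
1.04 [-0.294  0.049 -0.205]
1.12 [-0.305  0.05  -0.232]
```

Call:
arm_command(
  plan=[0.4, 0, 0, 0, 0, 0.4, 0, 0, -0.01, 0, 0.4, 0, 0, -0.01, 0, 1, 0, 0, -0.01, 0, 1, 0, 0, -0.01, 0, 1, 0, 0, -0.01, 0, 1, 0, 0, -0.01, 0],
  newtons=20,
)

```text
time_s: 12.4
ee_pos: [0.5968, -0.0591, 0.3554]
eef_rot: [3.141, -0.0, 1.408]
force: [0.1, -0.2, -0.8]
grip_width: 0.0093
```

Call:
arm_command(
  plan=[1, -0.028, 0.005, -0.004, 0, 1, -0.057, 0.009, -0.009, 0, 1, -0.084, 0.014, -0.018, 0, 1, -0.111, 0.018, -0.028, 0, 1, -0.137, 0.023, -0.04, 0, 1, -0.162, 0.027, -0.055, 0, 1, -0.185, 0.031, -0.071, 0, 1, -0.185, 0.031, -0.071, 0],
)

```text
time_s: 13.2
ee_pos: [0.5222, -0.0467, 0.3266]
eef_rot: [-3.14, 0.0, 1.408]
force: [-1.2, -0.2, -1.5]
grip_width: 0.0095
```

Call:
arm_command(
  plan=[1, -0.023, 0.003, -0.019, 0, 1, -0.043, 0.007, -0.039, 0, 1, -0.063, 0.01, -0.06, 0, 1, -0.08, 0.013, -0.084, 0, 1, -0.095, 0.015, -0.108, 0, 1, -0.095, 0.015, -0.108, 0],
)

```text
time_s: 13.8
ee_pos: [0.4843, -0.0406, 0.2823]
eef_rot: [-3.141, -0.0, 1.408]
force: [5.5, -0.8, -6.2]
grip_width: 0.0089
```

```bash
python3 - <<'E'
from h import *
b=vision.camera("scene")[130:320,130:380]
cv2.imwrite("pics/s6.png",cv2.resize(b,None,fx=3.1,fy=3.1,interpolation=cv2.INTER_CUBIC))
E
```

```text
(no output)
```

View pics/s6.png

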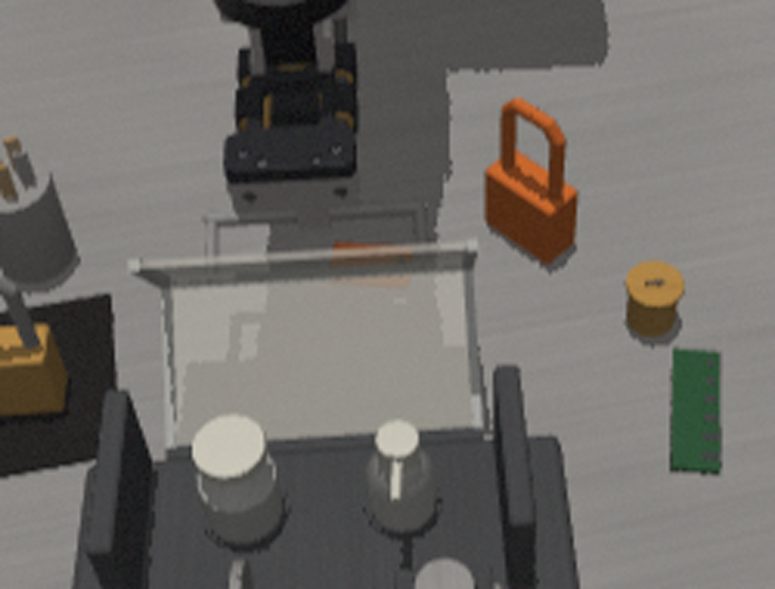

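The guard is most of the way down and both caps are exposed, with the lube spout visible at (397,480). Next I finish opening it.

Call:
arm_command(
  plan=[1, -0.007, 0.001, -0.013, 0, 1, -0.014, 0.003, -0.026, 0, 1, -0.02, 0.003, -0.039, 0, 1, -0.02, 0.003, -0.039, 0],
)

```text
time_s: 14.25
ee_pos: [0.4771, -0.0396, 0.268]
eef_rot: [3.138, -0.0, 1.408]
force: [13.0, -2.0, -6.7]
grip_width: 0.0094
```

Call:
arm_command(
  plan=[1, 0.004, 0, -0.01, 0, 1, 0.004, 0, -0.018, 0, 1, 0.004, 0, -0.018, 0],
)

```text
time_s: 14.55
ee_pos: [0.4781, -0.0394, 0.2615]
eef_rot: [-3.141, 0.0, 1.408]
force: [-5.5, 0.6, 15.8]
grip_width: 0.0091
```

Call:
arm_command(
  plan=[0.3, 0, 0, 0, 0, 0.3, 0, 0, 0, 0, 0.3, 0, 0, 0.05, 0, 0.3, 0, 0, 0.15, 0, 0.3, 0, 0, 0.25, 0, 0.3, 0, 0, 0.36, 0, 0.3, 0, 0, 0.36, 0],
)

```text
time_s: 15.25
ee_pos: [0.4785, -0.0395, 0.4099]
eef_rot: [3.134, -0.0, 1.408]
force: [0.2, 1.4, -0.7]
grip_width: 0.0327
```

```bash
python3 - <<'E'
from h import *
b=vision.camera("scene")[150:320,130:330]
cv2.imwrite("pics/s7.png",cv2.resize(b,None,fx=3.5,fy=3.5,interpolation=cv2.INTER_CUBIC))
cv2.imwrite("pics/t7.png",cv2.resize(vision.camera("top")[100:280,270:470],None,fx=3.3,fy=3.3,interpolation=cv2.INTER_CUBIC))
cv2.imwrite("pics/w7.png",vision.camera("wrist"))
for c in("scene","top","wrist"):
  for n,z in(("guard_bar",.075),("lube_top",.105),("clean_top",.105)):
    for q in vision.pinpoint(n,c)[:2]: print(c,n,round(q["confidence"],2),np.round(q["at"]),np.round(atz(c,q["at"],z),4))
ex=np.array([.9866,-.163,0]);h=np.array([.612,-.060,.02]);ey=np.array([.163,.9866,0])
for th in(.95,1.0,1.05,1.1):
    r=.1455;a=np.arctan2(12,145)+th
    B=h-r*np.sin(a)*ex+np.array([0,0,r*np.cos(a)])
    print(th,[np.round(proj(c,B+s*.065*ey)).tolist() for c in("scene","wrist") for s in(-1,1)])
E
```

```text
scene guard_bar 0.77 [201. 232.] [ 0.48   -0.0399  0.075 ]
scene guard_bar 0.65 [263. 354.] [0.6735 0.1454 0.075 ]
scene lube_top 0.69 [270. 258.] [ 0.6669 -0.0222  0.105 ]
scene clean_top 0.87 [271. 202.] [ 0.6475 -0.1133  0.105 ]
top lube_top 0.55 [144. 326.] [ 0.6657 -0.0191  0.105 ]
top clean_top 0.86 [148. 373.] [ 0.6551 -0.1087  0.105 ]
wrist guard_bar 0.71 [191. 398.] [ 0.59   -0.0474  0.075 ]
wrist guard_bar 0.65 [203. 276.] [ 0.4771 -0.04    0.075 ]
wrist lube_top 0.61 [155. 506.] [ 0.6686 -0.0246  0.105 ]
0.95 [[199.0, 198.0], [196.0, 266.0], [274.0, 288.0], [128.0, 289.0]]
1.0 [[200.0, 199.0], [197.0, 266.0], [271.0, 284.0], [128.0, 285.0]]
1.05 [[201.0, 199.0], [198.0, 266.0], [268.0, 280.0], [128.0, 281.0]]
1.1 [[202.0, 200.0], [199.0, 266.0], [266.0, 277.0], [128.0, 277.0]]
```

View pics/s7.png

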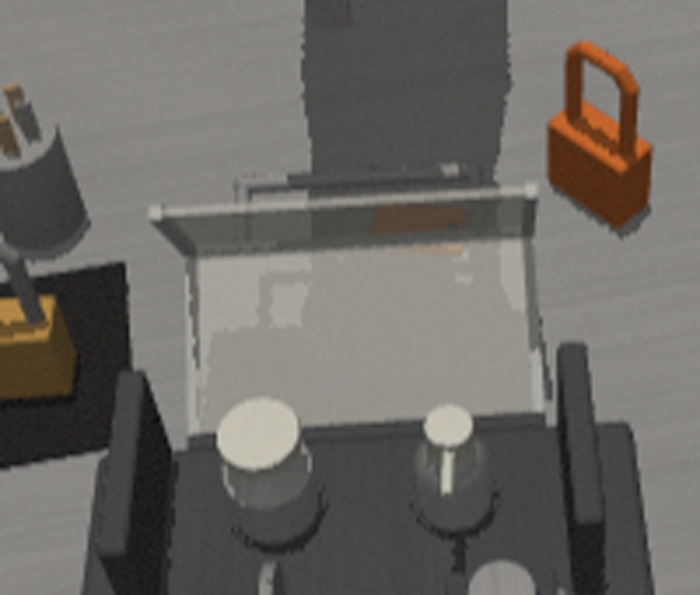

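View pics/w7.png

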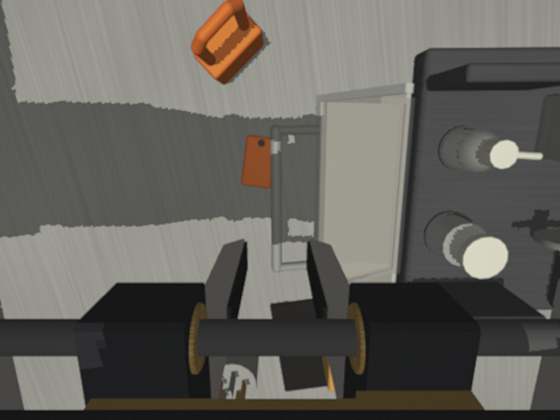

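View pics/t7.png

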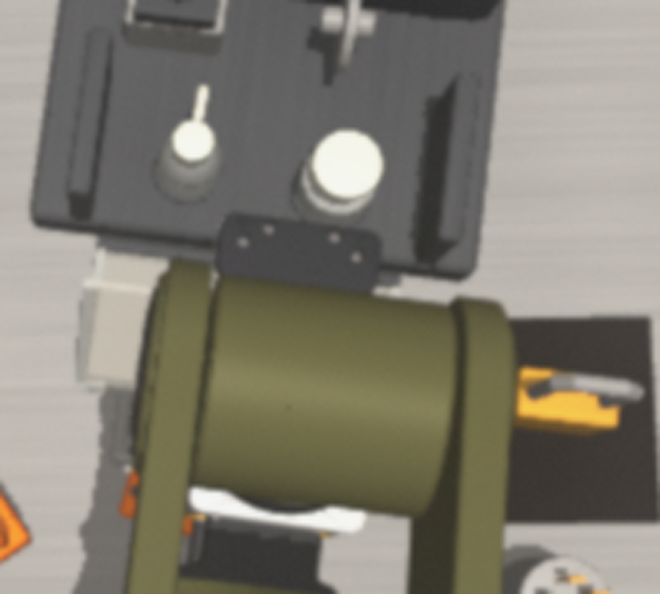

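The views agree with the guard being at about 1.1 rad: the wrist camera has the bar at col 276.5 and the model predicts 277. To make sure, I press down on the bar with closed fingers.

Call:
arm_command(
  plan=[1, 0, 0, -0.1, 0, 1, 0, 0, -0.2, 0, 1, 0, 0, -0.29, 0, 1, 0, 0, -0.31, 0, 1, 0, 0, -0.31, 0, 1, 0, 0, -0.31, 0],
)

```text
time_s: 16.45
ee_pos: [0.4788, -0.0396, 0.2822]
eef_rot: [3.14, -0.0, 1.408]
force: [0.0, 0.1, 0.4]
grip_width: 0.0003
```

Call:
arm_command(
  plan=[1, 0, 0, -0.005, 0, 1, 0, 0, -0.01, 0, 1, 0, 0, -0.015, 0, 1, 0, 0, -0.015, 0],
)

```text
time_s: 16.85
ee_pos: [0.4788, -0.0396, 0.2787]
eef_rot: [3.139, 0.0, 1.408]
force: [-17.9, 2.6, 43.6]
grip_width: 0.001
```

Contact at fingertip z ≈ 0.080, exactly the bar's top at 1.1 rad, with 43 N resistance, so the guard is on its stop. Next is the cap.

Call:
arm_command(
  plan=[1, 0, 0, 0.1, 0, 1, 0, 0, 0.2, 0, 1, 0, 0, 0.3, 0, 1, 0.1, 0.01, 0.3, 0, 1, 0.2, 0.02, 0.3, 0, 1, 0.3, 0.03, 0.3, 0, 1, 0.4, 0.04, 0.3, 0, 1, 0.473, 0.04, 0.3, 0, 1, 0.473, 0.04, 0.3, 0, 1, 0.473, 0.04, 0.2, 0, 1, 0.473, 0.04, 0.13, 0, 1, 0.473, 0.04, 0.12, 0, 1, 0.473, 0.04, 0.12, 0],
)

```text
time_s: 18.15
ee_pos: [0.6674, -0.0236, 0.3237]
eef_rot: [-3.141, 0.0, 1.408]
force: [-0.7, 0.5, 0.9]
grip_width: 0.0003
```

```bash
python3 - <<'E'
from h import *
b=vision.camera("scene")[180:320,130:330]
cv2.imwrite("pics/s8.png",cv2.resize(b,None,fx=4,fy=4,interpolation=cv2.INTER_CUBIC))
cv2.imwrite("pics/w8.png",vision.camera("wrist"))
E
```

```text
(no output)
```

View pics/s8.png

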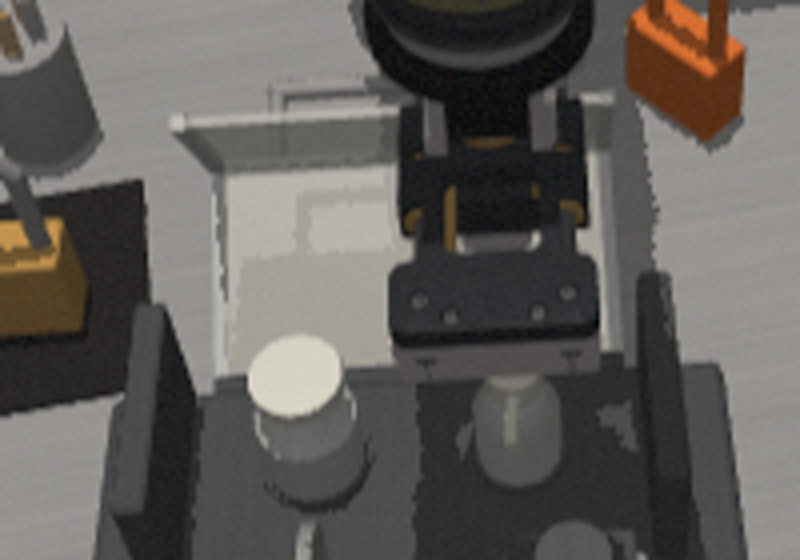

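View pics/w8.png

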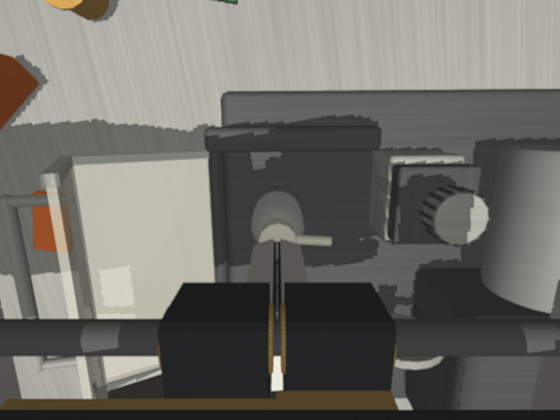

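The closed fingers are right above the lube cap (spout at (315,240)) and well away from the wide cap. Next I press.

Call:
arm_command(
  plan=[1, 0, 0, -0.025, 0, 1, 0, 0, -0.045, 0, 1, 0, 0, -0.055, 0, 1, 0, 0, -0.062, 0, 1, 0, 0, -0.068, 0, 1, 0, 0, -0.068, 0],
)

```text
time_s: 18.85
ee_pos: [0.6676, -0.0235, 0.2965]
eef_rot: [3.141, 0.0, 1.408]
force: [-4.1, 0.0, 5.6]
grip_width: 0.0009
```

Call:
arm_command(
  plan=[1, 0, 0, -0.005, 0, 1, 0, 0, -0.008, 0, 1, 0, 0, -0.008, 0, 1, 0, 0, -0.008, 0],
)

```text
time_s: 19.25
ee_pos: [0.6675, -0.0235, 0.2961]
eef_rot: [3.14, -0.0, 1.408]
force: [-15.1, 1.1, 28.2]
grip_width: 0.0004
```

The cap has bottomed out: tip at 0.097 and 28 N. Next I lift off and return above the bar.

Call:
arm_command(
  plan=[1, 0, 0, 0.04, 0, 1, 0, 0, 0.14, 0, 1, 0, 0, 0.25, 0, 0.3, -0.1, -0.01, 0.27, 0, 0.3, -0.2, -0.02, 0.27, 0, 0.3, -0.3, -0.03, 0.27, 0, 0.3, -0.4, -0.04, 0.27, 0, 0.3, -0.473, -0.04, 0.27, 0, 0.3, -0.473, -0.04, 0.27, 0, 0.3, -0.473, -0.04, 0.27, 0],
)

```text
time_s: 20.25
ee_pos: [0.4785, -0.0396, 0.4012]
eef_rot: [3.14, -0.0, 1.408]
force: [0.1, 0.3, -0.1]
grip_width: 0.0331
```

```bash
python3 - <<'E'
from h import *
b=vision.camera("scene")[180:320,130:330]
cv2.imwrite("pics/s9.png",cv2.resize(b,None,fx=4,fy=4,interpolation=cv2.INTER_CUBIC))
cv2.imwrite("pics/w9.png",vision.camera("wrist"))
print(sensors.get_obs()["ee_pos"])
for rc in((135,276),(200,276),(265,276)): print(atz("wrist",rc,.08))
E
```

```text
[ 0.47918512 -0.03956704  0.40068649]
[0.48878151 0.02057913 0.08      ]
[ 0.47948069 -0.03572614  0.08      ]
[ 0.46925017 -0.09765969  0.08      ]
```

View pics/s9.png

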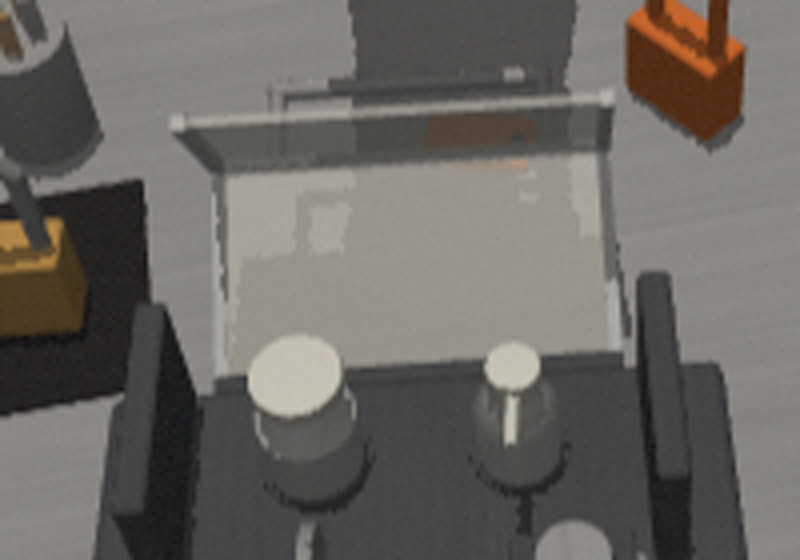

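View pics/w9.png

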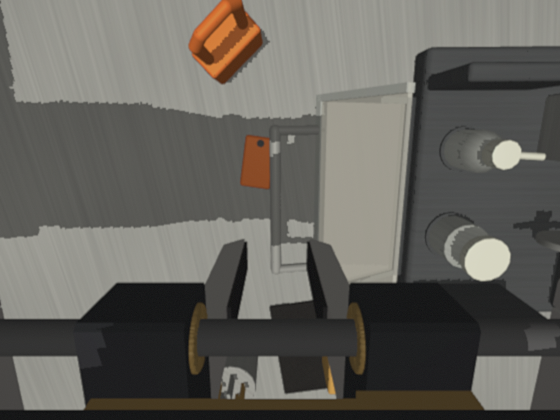

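The cap has sprung back, the guard is still down, and the bar is centred. Next I pinch and close.

Call:
arm_command(
  plan=[0.3, 0, 0, -0.1, 0, 0.3, 0, 0, -0.2, 0, 0.3, 0, 0, -0.29, 0, 0.3, 0, 0, -0.325, 0, 0.3, 0, 0, -0.335, 0, 0.3, 0, 0, -0.335, 0, 1, 0, 0, -0.335, 0, 1, 0, 0, -0.335, 0, 1, 0, 0, -0.335, 0, 1, 0, 0, -0.335, 0, 1, 0, 0, -0.335, 0],
  newtons=20,
)

```text
time_s: 21.45
ee_pos: [0.4781, -0.0395, 0.2672]
eef_rot: [-3.141, 0.0, 1.408]
force: [-6.9, 1.7, 7.2]
grip_width: 0.0093
```

```bash
python3 - <<'E'
import numpy as np
ex=np.array([.9866,-.163])
r=.1455; a0=np.arctan2(12,145)
f=lambda th:np.array([*(-r*np.sin(a0+th)*ex),r*np.cos(a0+th)])
for th in np.linspace(1.1,-.02,15): print(round(th,2),np.round((f(th)-f(1.1))/.4,3))
E
```

```text
1.1 [0. 0. 0.]
1.02 [ 0.012 -0.002  0.026]
0.94 [ 0.026 -0.004  0.052]
0.86 [ 0.042 -0.007  0.076]
0.78 [ 0.06  -0.01   0.099]
0.7 [ 0.079 -0.013  0.12 ]
0.62 [ 0.1   -0.017  0.14 ]
0.54 [ 0.123 -0.02   0.158]
0.46 [ 0.147 -0.024  0.174]
0.38 [ 0.172 -0.028  0.188]
0.3 [ 0.198 -0.033  0.2  ]
0.22 [ 0.225 -0.037  0.21 ]
0.14 [ 0.253 -0.042  0.217]
0.06 [ 0.281 -0.046  0.222]
-0.02 [ 0.31  -0.051  0.225]
```

Call:
arm_command(
  plan=[1, 0.012, -0.002, 0.026, 0, 1, 0.026, -0.004, 0.052, 0, 1, 0.042, -0.007, 0.076, 0, 1, 0.06, -0.01, 0.099, 0, 1, 0.079, -0.013, 0.12, 0, 1, 0.1, -0.017, 0.14, 0, 1, 0.123, -0.02, 0.158, 0, 1, 0.147, -0.024, 0.174, 0, 1, 0.172, -0.028, 0.188, 0, 1, 0.198, -0.033, 0.2, 0, 1, 0.225, -0.037, 0.21, 0, 1, 0.253, -0.042, 0.217, 0, 1, 0.27, -0.044, 0.22, 0, 1, 0.281, -0.046, 0.222, 0, 1, 0.281, -0.046, 0.222, 0],
)

```text
time_s: 22.95
ee_pos: [0.5913, -0.0581, 0.3568]
eef_rot: [3.139, 0.0, 1.408]
force: [0.8, -0.9, 5.9]
grip_width: 0.0094
```

Call:
arm_command(
  plan=[1, 0.008, -0.001, 0.001, 0, 1, 0.016, -0.002, 0.001, 0, 1, 0.022, -0.003, 0.001, 0, 1, 0.022, -0.003, 0.001, 0],
)

```text
time_s: 23.35
ee_pos: [0.5993, -0.0592, 0.3573]
eef_rot: [-3.14, 0.001, 1.408]
force: [-11.3, -0.2, 13.4]
grip_width: 0.009
```

Call:
arm_command(
  plan=[1, 0.005, -0.001, -0.003, 0, 1, 0.01, -0.002, -0.003, 0, 1, 0.01, -0.002, -0.003, 0],
)

```text
time_s: 23.65
ee_pos: [0.6019, -0.0596, 0.356]
eef_rot: [-3.132, 0.0, 1.408]
force: [-40.3, 4.8, 26.2]
grip_width: 0.0106
```

It is at the stop, with 40 N reaction. Next I release and lift straight up.

Call:
arm_command(
  plan=[0.2, 0, 0, 0, 0, 0.2, 0, 0, 0, 0, 0.2, 0, 0, 0, 0, 0.2, 0, 0, 0.05, 0, 0.2, 0, 0, 0.12, 0, 0.2, 0, 0, 0.2, 0, 0.2, 0, 0, 0.2, 0],
)

```text
time_s: 24.35
ee_pos: [0.6037, -0.0599, 0.4393]
eef_rot: [3.134, -0.0, 1.408]
force: [-0.1, 0.6, -0.4]
grip_width: 0.0377
```

```bash
python3 - <<'E'
from h import *
b=vision.camera("scene")[160:320,100:330]
cv2.imwrite("pics/s10.png",cv2.resize(b,None,fx=3.4,fy=3.4,interpolation=cv2.INTER_CUBIC))
cv2.imwrite("pics/w10.png",vision.camera("wrist"))
ex=np.array([.9866,-.163,0]);h=np.array([.612,-.060,.02]);ey=np.array([.163,.9866,0])
for th in(0,.04,.08):
    r=.1455;a=np.arctan2(12,145)+th
    B=h-r*np.sin(a)*ex+np.array([0,0,r*np.cos(a)])
    print(th,[np.round(proj(c,B+s*.065*ey),1).tolist() for c in("scene","wrist") for s in(-1,1)])
E
```

```text
0 [[222.4, 187.7], [218.1, 267.0], [295.8, 271.5], [129.5, 270.9]]
0.04 [[219.8, 188.0], [215.6, 266.9], [295.5, 264.3], [129.5, 262.7]]
0.08 [[217.5, 188.3], [213.3, 266.8], [295.0, 257.2], [129.4, 254.7]]
```

View pics/s10.png

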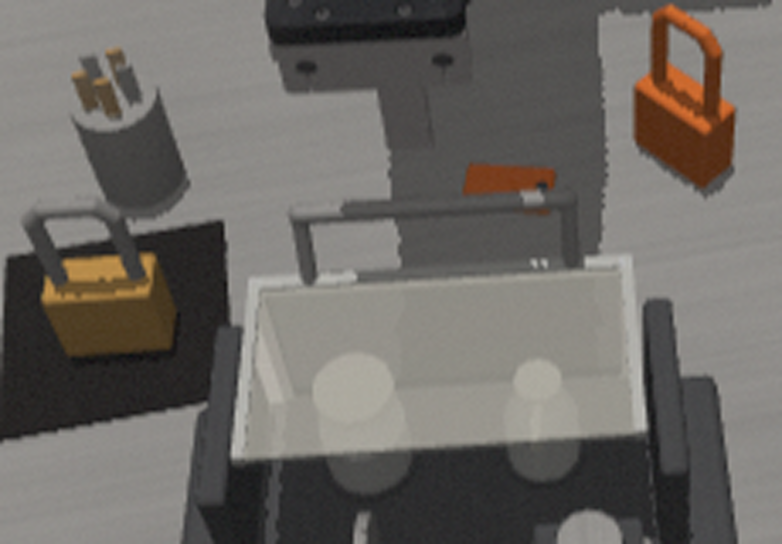

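View pics/w10.png

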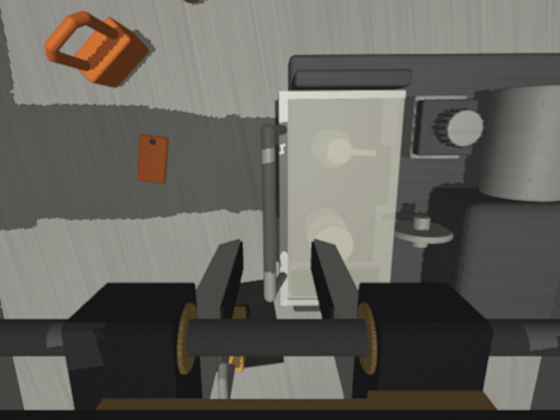

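Everything looks right: the bar in the scene view is at row 222.6/218.2 and the shut model gives 222.4/218.1. As a check, I push the bar from the front with closed fingers.

Call:
arm_command(
  plan=[1, -0.1, 0.016, 0, 0, 1, -0.1, 0.016, 0, 0, 1, -0.1, 0.016, 0, 0, 1, -0.1, 0.016, -0.1, 0, 1, -0.1, 0.016, -0.19, 0, 1, -0.1, 0.016, -0.2, 0, 1, -0.075, 0.012, -0.2, 0, 1, -0.06, 0.01, -0.2, 0, 1, -0.05, 0.008, -0.2, 0, 1, -0.05, 0.008, -0.2, 0],
)

```text
time_s: 25.45
ee_pos: [0.5834, -0.0566, 0.3556]
eef_rot: [-3.137, -0.0, 1.408]
force: [-16.6, 3.3, 9.4]
grip_width: 0.0005
```

16.6 N resistance with the bar centre at x ≈ 0.600 means it is on its shut stop. Next I back off and up.

Call:
arm_command(
  plan=[1, -0.04, 0.006, 0, 0, 1, -0.08, 0.012, 0, 0, 1, -0.08, 0.012, 0.1, 0, 1, -0.08, 0.012, 0.2, 0, 1, -0.15, 0.012, 0.3, 0, 1, -0.2, 0.012, 0.3, 0, 1, -0.2, 0.012, 0.3, 0, 1, -0.2, 0.012, 0.3, 0],
)

```text
time_s: 26.25
ee_pos: [0.5038, -0.052, 0.4753]
eef_rot: [3.141, -0.0, 1.408]
force: [0.8, -0.6, -0.1]
grip_width: 0.0013
```

```bash
python3 - <<'E'
from h import *
cv2.imwrite("pics/s11.png",vision.camera("scene"))
cv2.imwrite("pics/w11.png",vision.camera("wrist"))
E
```

```text
(no output)
```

View pics/s11.png

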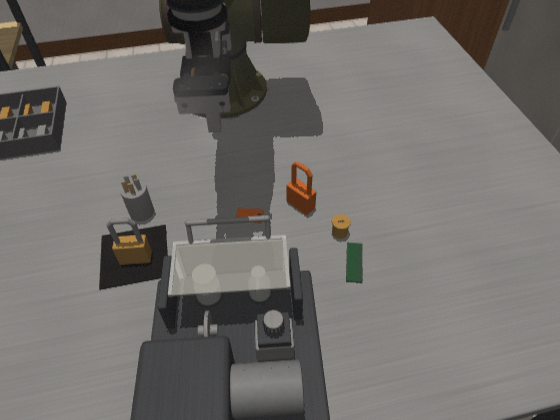

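The padlock stands on the mat at (132,245), the guard is shut with its bar at (228,217), and the bystanders are where they started. The arm is clear.

```bash
python3 -c "
from station import job
print(job.hand_in())"
```

```text
the job is handed in; nothing more can be done
None
```

The job is done and handed in at about 26 s, with all steps in the order asked; the hand-in gives no verdict.

- **Padlock:** I set it upright near the middle of the mat, released it, and the last picture shows it still standing there.
- **Guard down:** I pulled it to its stop. Pressing on the bar met it at 80 mm, the height expected at 1.1 rad, with 43 N through the fingertips.
- **Lubricant cap:** I pressed it to the bottom of its travel, about 8 mm with the force rising to 28 N. The picture afterwards showed it sprung back up. The wide cap was not touched.
- **Guard shut:** I pushed it to its stop. A second push with closed fingers met 16.6 N, and in the scene view the bar was within 1 pixel of where the shut model puts it. The wrist view was about 2 pixels off, at a moment when the tool still showed a slight tilt reading.
- **Other items:** The cylinder, gauge, tag, tin and orange look-alike appear unmoved by eye in the last scene picture; I did not re-measure their positions. The arm was clear of everything.

No check failed.

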